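Clamp a module in the loose holding stand

TASK

Make the single plated module that lies beside the little blue holding stand ready for its cover screws: lay it flat on the stand's bed, lengthwise between the end stop and the open jaw, then turn the knob clockwise until the jaw holds the module finger-tight against the stop. The stand is light and stands loose on smooth feet, so bear down on the knob while you turn it, firmly but not hard: the stand must stay where it stands and not swivel. Leave the other things on the bench alone.

Things in the scene. Friction and masses are not known exactly. Their poses are not given: they have to be found in the camera images.
- module: plated module to be clamped: closed box, notched grey aluminium cover on a black body, 0.16 kg. The cover is widest, 89 mm along x, 61 mm along y, its edge 17 to 18 mm above the underside; below it tapers to 71 x 54 mm. Origin: centre of the underside, z up. Grasp across the 61 mm width; either way round will do
- stand: loose holding stand, 0.4 kg: grey base 222 x 124 mm, top 12 mm above the bench, on three hard smooth feet (friction about 0.2), with bed, blue end stop, sprung jaw, and blue gear housing (x 72 to 134, y -33 to 33 mm, 45 mm high) with a black knob. Origin: on the underside, below the bed's middle; x points from the stop to the knob, z up. The base spans x = -82 to 140 mm
- bed (a point): middle of the bed's top (70 x 44 mm, 22 mm above the bench), at x = y = 0 of the stand, same axes. The open jaw's face is at x = +47.5 mm, the stop's face between -46.5 and -52.5 mm (set by hand and locked, not measured). Both faces: 50 mm wide, upright 17 to 44 mm above the bench, lead-in flaps above lean outwards up to 54 mm. A module centred here has 3 mm to the jaw, 2 to 8 mm to the stop
- stop_end (a point): point on the outer edge of the base plate at the stop's end, 12 mm above the bench, x = -80 mm in the stand's frame; shows whether the stand swivels
- knob_grip (a point): point on the knob's axis, 69 mm above the bench, at x = 103 mm of the stand. The knob: round skirt 58 mm across, its top 53 mm above the bench, and on it an upright grip bar 50 mm long, 14 mm thick, up to 79 mm above the bench. This point turns with the knob: x along the bar, y across it. Fingertips may bear down on the skirt on both sides of the bar
- knob (a joint): knob angle, rad: 0 jaw open (bar along the stand), grows clockwise from above to 2.0; moves the jaw 10 mm per rad; its sprung face gives about 1 mm per 5 N. It meets the module at 0.5 to 1.1. Friction 0.13 N m, which holds it where left; on top of that 0.01 N m per N of clamping. Finger-tight: 8 to 16 N, i.e. 0.08 to 0.16 N m more than turning freely. Unless borne down on with 10 to 20 N the stand swivels
- air_driver: bystander: air screwdriver, white with a yellow cap, 282 mm long, lying on the bench. Origin: centre of its underside
- tape: bystander: roll of black tape, 62 mm across, 19 mm high. Origin: centre of the underside
- scissors: bystander: scissors with red handles, 199 mm long, lying flat, near the big slotted aluminium fixture that fills the left side of the bench (fixed, y above about 0.28 m, up to 0.33 m high: pass over it high). Origin: underside, middle
- solder_spool: bystander: solder spool standing on its flange, 63 mm across, 70 mm high. Origin: centre of the underside
- flux_bottle2: bystander: small brown bottle, 33 mm across, 102 mm high. Origin: centre of the underside

How it is judged (in metres and radians):
On the way, in this order (a step that is already met when the one before it is completed fails the run):
1. the module lies flat on the bed between stop and jaw, let go, not yet clamped (z of module in the frame of bed between -0.003 and 0.003 m and horizontal distance between module and bed below 0.014 m and angle between module's own z axis and vertical below 0.06 rad and contact force between the fingers and module below 0.1 N and contact force between jaw_face_c0 and module below 3 N), for 0.2 s.
2. the jaw holds the module against the stop with at least 6 N (contact force between jaw_face_c0 and module above 6 N), for 0.2 s.
At the end, for the whole second after the job is handed in: The jaw clamps the module with 6 to 20 N; it lies flat on the bed (within 3 mm, 3.4 degrees), in line with the stand within 5.7 degrees, within 8 mm of the middle line and 14 mm of the middle; the stand is level and at rest, middle and stop end within 15 mm of their start (contact force between jaw_face_c0 and module between 6 and 20 N and z of module in the frame of bed between -0.003 and 0.003 m and y of module in the frame of bed between -0.008 and 0.008 m and horizontal distance between module and bed below 0.014 m and angle between module's own z axis and vertical below 0.06 rad and angle between the x axis of module and the x axis of stand, either way round below 0.1 rad and distance of each of stand, stop_end from where it was at the start of the episode below 0.015 m and angle between stand's own z axis and vertical below 0.03 rad and linear speed of each of stand, module below 0.01 m/s); the robot touches nothing.
It fails at once if the stand is shifted or swivelled: its middle or its stop end is more than 20 mm from where it was (distance of any of stand, stop_end from where it was at the start of the episode above 0.02 m).
It fails at once if the module is overtightened: the jaw bears on it with more than 22 N (contact force between jaw_face_c0 and module above 22 N).
It fails at once if the knob is borne down on too hard: a foot at the knob's end loads the bench with more than 20 N (a push of about 38 N) (contact force between any of stand_c3, stand_c4 and anything else above 20 N).
It fails at once if another thing on the bench is pushed more than 20 mm away (distance of any of air_driver, tape, scissors, solder_spool, flux_bottle2 from where it was at the start of the episode above 0.02 m).
It also fails if it takes over 72 s, if anything falls off the work surface, if the arm or the gripper's body presses on something with over 40 N, if the wrist force passes 120 N, or if a joint passes its speed limit or range.

ROBOT

A 7-joint arm with a two-finger parallel gripper is mounted at the origin on a cart in front of the work surface, level with it; the furniture and walls round the work are solid. World frame = base frame: x ahead of the robot, y to its left, z up, the work surface at z = 0. Lengths are in mm, angles in rad, forces in N, time in s.
With the tool pointing down it reaches from about 400 to 875 mm from the base axis. Payload 4.4 kg.
Tool frame: the origin (TCP) lies midway between the tips of the shut fingers; the grasp point (between the pads) lies 19 mm behind it; z points along the fingers, y is the line along which they close (so a half turn about z gives the same grasp; the last joint's range is limited). The gripper opens to 85 mm and grips with 20 to 120 N. Pads are 22 mm wide; open, the fingers measure 114 mm over their backs; the gripper's body (76 mm by 85 mm) begins 54 mm behind the grasp point. The pads swing forward as they close: fully open they stand 13 mm farther back than shut.
Start: joints at [-1.281, 0.628, 0.038, 1.517, -0.027, 0.996, -0.02], TCP at [226.398, 609.312, 231.313] pointing down, gripper open.
Joint ranges: [-3.06, 3.06], [-0.37, 2.12], [-1.25, 1.32], [0.18, 2.47], [-1.1, 4.24], [0.23, 1.98], [-2.94, 2.94]. Speed limits (rad/s): [2.57, 2.57, 3.14, 3.14, 3.14, 3.14, 3.14].

INTERFACE

Orientations are given as [roll, pitch, yaw] about the fixed x, y, z axes, in that order (R = Rz(yaw) Ry(pitch) Rx(roll)).
In Python, from cell import ctrl gives the robot as it stands.
- The arm moves only by the shell command python3 -m handwheel 'ROWS'. ROWS is JSON, a list of rows, each a list of 3 entries, a list of its own where there are three numbers: the turn, a rotation vector about the tool's x, y, z in degrees, then the shift along the tool's x, y, z in m, then the closure, from 0 (fully open) to 1 (shut). A call has 1 to 5 rows; each row shifts and turns the commanded pose from where the row before left it, along the tool's axes as they then stand; what a row does not reach is not made up. A row lasts 1/12 s, in which the tool goes at most 41.7 mm and 7.16 degrees, less where a joint would pass 70% of its speed; a pose out of reach is approached as far as the arm can. A call is refused whole if a number of a shift passes 0.0417 or a number of a turn 7.16, either way. A call with a gripper value outside its range is refused whole. The fingers move at their own pace and stop on an object; the grip force is fixed at half the most. Time passes only in rows, so rows that do not move let the fingers close. It gives the time, the measured TCP pose, the force, the opening and the grip force at its end, in the units of the state.
- ctrl.read_state(): the state, without advancing time (a new reading comes with each control period).
- ctrl.get_image(name): name is "scene" or "top" or "wrist"; returns a dict with "pixels" (480x640x3 uint8, red, green, blue), "fx", "fy", "cx", "cy" (pixels), "pose" (4x4, takes a point from camera to world coordinates); the wrist camera has in their place "T_tool_cam" (4x4, takes a point from camera to tool coordinates, whose origin is the TCP and whose axes are the flange's). Camera axes: x right, y up, looking along -z (the intrinsics and any distortion apply to the point x, -y, -z); pixel columns grow to the right and rows downward; lengths in mm; the calibration is good to about 2 mm. A picture is of the moment at which its call begins: read the wrist's pose just before it. There is no depth.
- ctrl.finish_job(): hands the job in; it is judged then, once.
The state is a dict: "clock": time; "qpos": joint angles; "qd": joint speeds; "tau": joint torques, N m; "eef_pos": TCP position; "tool_rot": TCP orientation; "force": force on the tool from outside, world axes, zero at the start; "torque": the same for the moment, N m; "width": finger opening in mm; "gripper_force": force on a finger pad.
Only numpy, scipy, OpenCV 4.12 (cv2) and the standard library are available. Lean on these libraries where they do the work, as an engineer would, in place of code of your own. Each camera call takes 0.05 s, during which the arm holds its last target. There are 200 camera calls.

## Working session

There is one attempt and no reset: what is moved stays moved. The work goes in short steps, Python scripts to look and compute and a shell command to move; the robot and the scene stay as the last step left them, time stands still between calls to the robot, and variables do not carry over. Pictures are saved under pics/ and viewed, at most 10 in all, crops included, and the job is handed in when it is done.

```bash
ls; mkdir -p pics; python3 - <<'E'
from cell import ctrl
import cv2,json,numpy as np
print(ctrl.read_state())
for n in ("top","scene"):
    d=ctrl.get_image(n); cv2.imwrite(f"pics/{n}0.png",d["pixels"][:,:,::-1])
    print(n,d["fx"],d["fy"],d["cx"],d["cy"],np.round(d["pose"],3).tolist(),[k for k in d])
E
```

```text
pics
{'clock': 0.0, 'qpos': array([-1.2808024 ,  0.62934275,  0.03845984,  1.51836006, -0.02696625,
        0.99633402, -0.02003539]), 'qd': array([ 8.50444010e-04,  9.12777530e-04,  8.40081982e-05, -2.22304121e-03,
        9.10994118e-04,  2.65165754e-03, -2.48241598e-03]), 'tau': array([ 1.21529803e-03, -5.63410842e+01,  1.22691169e+00, -1.93440932e+01,
        1.10883848e-02,  1.02746522e-02,  4.60771858e-06]), 'eef_pos': array([226.18920723, 608.70059985, 230.39417969]), 'tool_rot': array([-3.13966790e+00,  6.42386290e-05,  2.78576748e+00]), 'force': array([-0.47688452,  0.05430129, -0.38111965]), 'torque': array([ 2.95411250e-05,  5.05196949e-03, -2.09075596e-02]), 'gripper_force': 0.0, 'width': 85.38439479367739}
top 574.671883080572 574.671883080572 317.8627845706743 238.09062038411903 [[-0.015, 0.989, -0.149, 381.134], [-1.0, -0.014, 0.004, -40.276], [0.001, 0.149, 0.989, 1440.544], [0.0, 0.0, 0.0, 1.0]] ['pixels', 'fx', 'fy', 'cx', 'cy', 'pose']
scene 595.4650027316337 595.4650027316337 323.4439441039355 239.0469641540514 [[0.61, 0.517, -0.6, -198.757], [-0.792, 0.403, -0.459, -637.197], [0.004, 0.755, 0.656, 939.475], [0.0, 0.0, 0.0, 1.0]] ['pixels', 'fx', 'fy', 'cx', 'cy', 'pose']
```

View pics/top0.png

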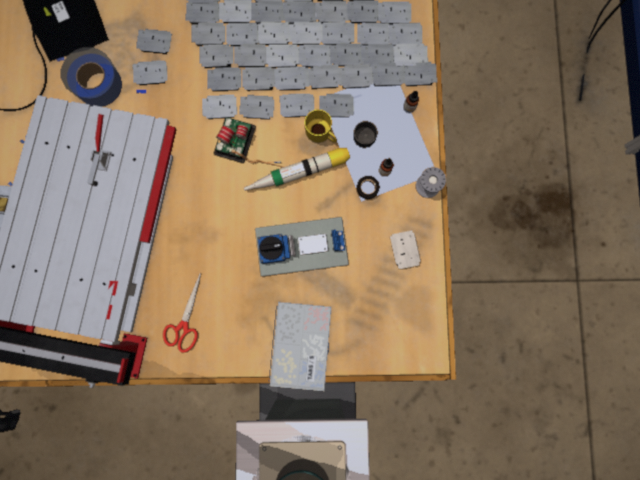

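View pics/scene0.png

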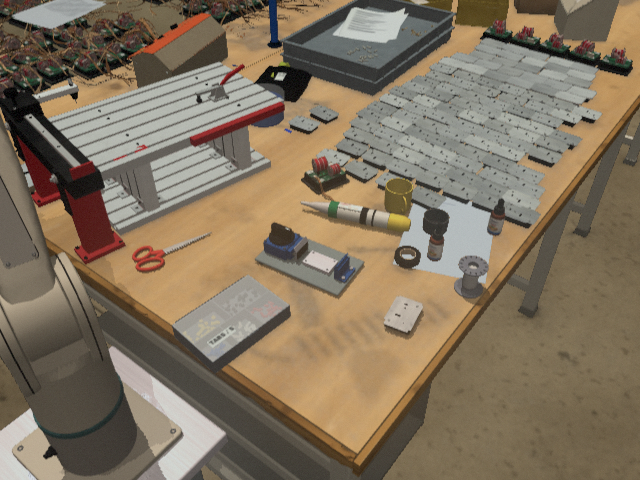

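The top view shows the stand at about (300,246), with the knob at (271,246), the bed at (313,244) and the stop at (338,240). The module is at (405,250), long axis roughly along image rows. Scissors, driver, tape, spool and bottle are all clear of the direct path.

```bash
cat > h.py <<'E'
from cell import ctrl
import cv2,numpy as np
from scipy.spatial.transform import Rotation as R
def ray(d,uv,z,pose=None):
    P=d["pose"] if pose is None else pose
    uv=np.atleast_2d(uv).astype(float)
    c=np.c_[(uv[:,0]-d["cx"])/d["fx"],-(uv[:,1]-d["cy"])/d["fy"],-np.ones(len(uv))]
    w=c@P[:3,:3].T; o=P[:3,3]
    return o+w*((z-o[2])/w[:,2])[:,None]
def proj(d,p,pose=None):
    P=d["pose"] if pose is None else pose
    q=(np.atleast_2d(p)-P[:3,3])@P[:3,:3]
    return np.c_[d["cx"]+d["fx"]*q[:,0]/-q[:,2],d["cy"]-d["fy"]*q[:,1]/-q[:,2]]
def wrist():
    s=ctrl.read_state(); T=np.eye(4); T[:3,:3]=R.from_euler("xyz",s["tool_rot"]).as_matrix(); T[:3,3]=s["eef_pos"]
    d=ctrl.get_image("wrist"); d["pose"]=T@d["T_tool_cam"]; return s,d
def big(m,roi):
    k=np.zeros_like(m); x0,y0,x1,y1=roi; k[y0:y1,x0:x1]=m[y0:y1,x0:x1]
    k=cv2.morphologyEx(k,cv2.MORPH_CLOSE,np.ones((5,5)))
    c,_=cv2.findContours(k,cv2.RETR_EXTERNAL,cv2.CHAIN_APPROX_NONE)
    return max(c,key=cv2.contourArea)
def rect(d,c,z):
    w=ray(d,c[:,0,:],z)[:,:2].astype(np.float32); (cx,cy),(a,b),t=cv2.minAreaRect(w)
    if a<b: a,b,t=b,a,t+90
    return np.round([cx,cy,a,b,(t+90)%180-90],1)
E
python3 - <<'E'
from h import *
d=ctrl.get_image("top"); p=cv2.cvtColor(d["pixels"],cv2.COLOR_RGB2HSV)
H,S,V=cv2.split(p)
for uv in [(405,262),(313,244),(265,268),(300,260),(340,262),(380,225),(380,270)]: print(uv,p[uv[1],uv[0]])
m=((S<55)&(V>150)).astype(np.uint8)*255
print("module",rect(d,big(m,(375,215,440,285)),18))
print("bed",rect(d,big(m,(294,228,332,258)),22))
b=((S<70)|((H>95)&(H<130)&(S>80))|(V<70)).astype(np.uint8)*255
print("base",rect(d,big(b,(235,205,365,285)),12))
bl=((H>95)&(H<130)&(S>120)).astype(np.uint8)*255
print("stop",rect(d,big(bl,(328,220,350,260)),50)); print("housing",rect(d,big(bl,(250,225,296,270)),45))
E
```

```text
(405, 262) [ 14  27 191]
(313, 244) [115  15 219]
(265, 268) [ 47  13 142]
(300, 260) [ 47  12 147]
(340, 262) [ 50  11 142]
(380, 225) [ 16 121 200]
(380, 270) [ 16 114 172]
module [ 563.8 -262.5   88.7   61.3   10.1]
bed [580.9 -31.9  70.9  45.9 -83.6]
base [576.5  -3.5 221.2 123.8 -83.3]
stop [585.5 -94.2  50.6  25.3   7. ]
housing [567.7  63.4  71.5  64.7 -82.9]
```

Measured sizes match the given ones: module 88.7x61.3 mm, bed 70.9x45.9 mm, base 221x124 mm. Next I'll go high over the fixture to above the module.

```bash
python3 -m handwheel '[[[0,0,0],[0,0,-0.0417],0],[[0,0,0],[0,0,-0.0417],0],[[0,0,0],[0,0,-0.0417],0],[[0,0,0],[0,0,-0.0417],0],[[0,0,0],[0,0,-0.0417],0]]'
for i in 1 2 3; do python3 -m handwheel '[[[0,0,0],[-0.028,-0.03,0],0],[[0,0,0],[-0.028,-0.03,0],0],[[0,0,0],[-0.028,-0.03,0],0],[[0,0,0],[-0.028,-0.03,0],0],[[0,0,0],[-0.028,-0.03,0],0]]';done
```

```text
clock: 0.57
eef_pos: [226.2, 608.8, 441.6]
tool_rot: [-3.141, -0.0, 2.786]
force: [0.9, 1.6, -0.3]
width: 85.7
gripper_force: 0.0
clock: 0.98
eef_pos: [305.7, 417.8, 439.4]
tool_rot: [-3.141, -0.0, 2.786]
force: [1.2, 0.3, 0.5]
width: 85.4
gripper_force: 0.0
clock: 1.4
eef_pos: [384.5, 228.5, 439.6]
tool_rot: [3.141, -0.0, 2.786]
force: [1.2, 1.0, 0.5]
width: 85.3
gripper_force: 0.0
clock: 1.82
eef_pos: [463.4, 39.2, 439.7]
tool_rot: [3.141, 0.0, 2.786]
force: [0.9, -0.1, 0.1]
width: 85.2
gripper_force: 0.0
```

```bash
python3 -m handwheel '[[[0,0,0],[-0.0325,-0.014,0.021],0],[[0,0,0],[-0.0325,-0.014,0.021],0],[[0,0,0],[-0.0325,-0.014,0.021],0],[[0,0,0],[-0.0325,-0.014,0.021],0],[[0,0,7],[0,0,0.02],0]]'
python3 -m handwheel '[[[0,0,7],[0,0,0],0],[[0,0,7],[0,0,0],0],[[0,0,7],[0,0,0],0],[[0,0,7],[0,0,0],0],[[0,0,7],[0,0,0],0]]'
python3 -m handwheel '[[[0,0,7],[0,0,0],0],[[0,0,7],[0,0,0],0],[[0,0,7],[0,0,0],0],[[0,0,0],[0,0,0],0]]'
python3 - <<'E'
from h import *
s,d=wrist(); cv2.imwrite("pics/w1.png",d["pixels"][:,:,::-1])
print(s["eef_pos"],s["tool_rot"],np.round(d["T_tool_cam"],3).tolist(),d["fx"])
np.save("w1pose.npy",d["pose"])
E
```

```text
clock: 2.23
eef_pos: [568.8, -63.5, 333.9]
tool_rot: [-3.138, 0.004, 2.656]
force: [-0.3, 0.0, 0.1]
width: 85.2
gripper_force: 0.0
clock: 2.65
eef_pos: [565.5, -56.5, 335.2]
tool_rot: [-3.141, -0.0, 2.047]
force: [-0.0, -0.6, 0.9]
width: 85.8
gripper_force: 0.0
clock: 2.98
eef_pos: [565.5, -56.4, 335.2]
tool_rot: [-3.141, 0.0, 1.683]
force: [0.0, -0.5, 0.3]
width: 85.2
gripper_force: 0.0
[565.47702135 -56.38440039 335.20020238] [-3.14061171e+00  2.53417057e-04  1.68335154e+00] [[0.0, 0.958, 0.287, 72.739], [1.0, -0.0, 0.0, 1.077], [0.0, 0.287, -0.958, -142.342], [0.0, 0.0, 0.0, 1.0]] 355.27031482081503
```

View pics/w1.png

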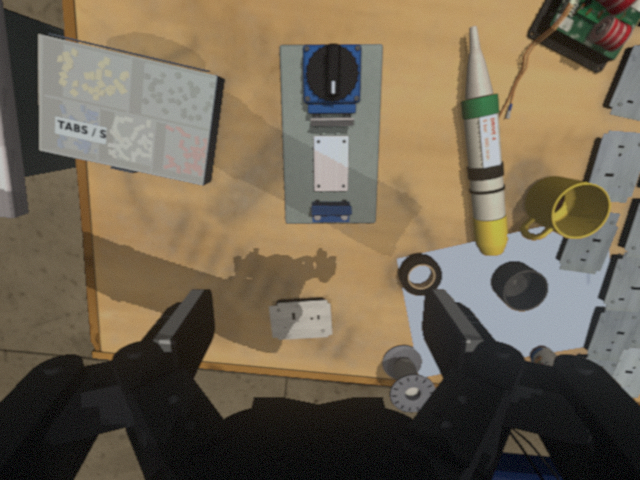

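The wrist view shows the knob at (332,73), the bed at (331,163), the stop at (331,211), the jaw plate at (331,122) and the module at (301,318), with nothing near it.

```bash
python3 - <<'E'
from h import *
s,d=wrist(); p=cv2.cvtColor(d["pixels"],cv2.COLOR_RGB2HSV); H,S,V=cv2.split(p)
for uv in [(300,330),(331,163),(295,150),(260,330)]: print(uv,p[uv[1],uv[0]])
m=((S<60)&(V>185)).astype(np.uint8)*255
print("bed",rect(d,big(m,(305,128,360,198)),22))
mm=((S<60)&(V>90)).astype(np.uint8)*255
print("module",rect(d,big(mm,(262,290,340,350)),18))
b=((S<75)|((H>95)&(H<130)&(S>80))|(V<60)).astype(np.uint8)*255
print("base",rect(d,big(b,(272,35,390,232)),12))
bl=((H>95)&(H<130)&(S>120)).astype(np.uint8)*255
c=big(bl,(300,195,360,230)); print("stop px",cv2.boundingRect(c),"at44",rect(d,c,44))
k=((V<60)).astype(np.uint8)*255
c=big(k,(300,38,365,110)); print("knob",rect(d,c,53))
im=cv2.resize(d["pixels"][30:235,270:395],None,fx=4,fy=4,interpolation=cv2.INTER_CUBIC)[:, :, ::-1]
cv2.imwrite("pics/w1c.png",im[200:800])
E
```

```text
(300, 330) [ 20  23 170]
(331, 163) [  7  18 187]
(295, 150) [ 53   9 115]
(260, 330) [ 18 102 117]
bed [580.2 -32.4  65.3  40.6 -83.2]
module [ 563.7 -262.8   89.3   62.7   10.8]
base [575.9  -3.9 220.3 124.1 -83.3]
stop px (322, 216, 19, 5) at44 [587.9 -97.6  22.8   5.2   6.8]
knob [568.6  67.5  59.5  56.7 -46.6]
```

View pics/w1c.png

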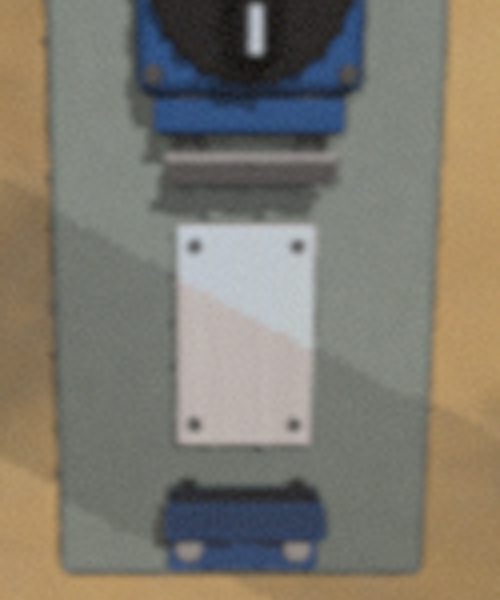

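```bash
python3 - <<'E'
from h import *
s,d=wrist(); o=np.array([580,-32.4]); e=np.array([-.1167,.9932])
for v,z in [(30+685/4,17),(30+702/4,44),(30+(200+545)/4,54),(30+(200+443)/4,22),(30+(200+225)/4,22),(30+(200+155)/4,54),(30+(200+183)/4,44)]:
    print(round(v,1),z,((ray(d,[331,v],z)[0,:2]-o)@e).round(1))
# moves to module
yaw=s["tool_rot"][2]; t=np.array([563.8,-262.6])-s["eef_pos"][:2]
x=np.array([np.cos(yaw),np.sin(yaw)]); y=np.array([x[1],-x[0]]); print("tool shift",t@x,t@y,"turn",np.degrees(yaw)-10.4)
E
```

```text
201.2 17 -49.9
205.5 44 -49.4
216.2 54 -60.7
190.8 22 -34.9
136.2 22 33.6
118.8 54 54.1
125.8 44 46.4
tool shift -204.59361960054076 -26.26641356307223 turn 86.42744358923021
```

```bash
python3 -m handwheel '[[[0,0,0],[-0.041,-0.0053,0],0],[[0,0,0],[-0.041,-0.0053,0],0],[[0,0,0],[-0.041,-0.0053,0],0],[[0,0,0],[-0.041,-0.0053,0],0],[[0,0,0],[-0.041,-0.0053,0],0]]'
for i in 1 2; do python3 -m handwheel '[[[0,0,7.16],[0,0,0.015],0],[[0,0,7.16],[0,0,0.015],0],[[0,0,7.16],[0,0,0.015],0],[[0,0,7.16],[0,0,0.015],0],[[0,0,7.16],[0,0,0.015],0]]'; done
python3 -m handwheel '[[[0,0,7.16],[0,0,0.015],0],[[0,0,7.16],[0,0,0.015],0],[[0,0,0.5],[0,0,0],0],[[0,0,0],[0,0,0],0]]'
python3 - <<'E'
from h import *
s,d=wrist(); p=cv2.cvtColor(d["pixels"],cv2.COLOR_RGB2HSV); H,S,V=cv2.split(p)
cv2.imwrite("pics/w2.png",d["pixels"][:,:,::-1])
print(s["eef_pos"],s["tool_rot"])
print("module px",proj(d,[563.8,-262.6,18]))
E
```

```text
clock: 3.55
eef_pos: [562.7, -265.0, 335.7]
tool_rot: [3.141, -0.0, 1.689]
force: [1.0, 0.3, -0.1]
width: 85.5
gripper_force: 0.0
clock: 3.97
eef_pos: [562.8, -263.5, 259.9]
tool_rot: [-3.141, -0.001, 1.057]
force: [0.5, 0.7, -0.2]
width: 85.3
gripper_force: 0.0
clock: 4.38
eef_pos: [563.0, -263.1, 184.8]
tool_rot: [-3.141, -0.0, 0.433]
force: [0.6, -0.8, -0.6]
width: 85.3
gripper_force: 0.0
clock: 4.72
eef_pos: [562.6, -263.0, 154.9]
tool_rot: [-3.141, 0.002, 0.182]
force: [-0.2, 0.4, 0.6]
width: 85.5
gripper_force: 0.0
[ 562.55397956 -262.9725008   154.86291692] [-3.14056330e+00  1.84892901e-03  1.82285802e-01]
module px [[317.25905293 215.34638187]]
```

View pics/w2.png

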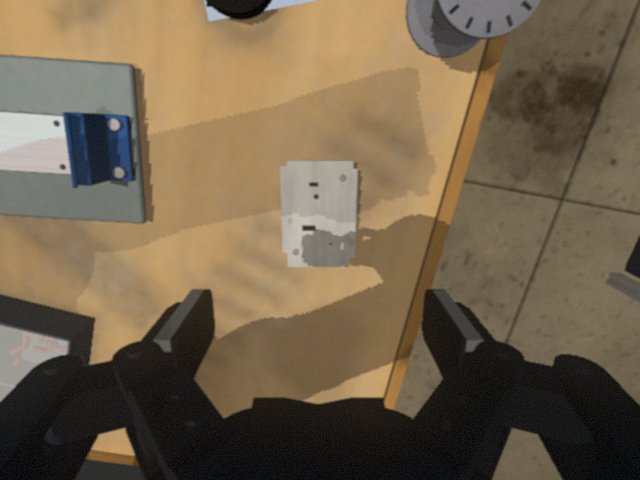

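The wrist view shows the module centred at (319,213), spanning columns 280–358 and rows 160–267, within 1 mm of the prediction, so I'll descend and grasp.

```bash
python3 -m handwheel '[[[0,0,0],[0.002,0.0005,0.038],0],[[0,0,0],[0,0,0.038],0],[[0,0,0],[0,0,0.038],0],[[0,0,0],[0,0,0.02],0],[[0,0,0],[0,0,0.02],0]]'
python3 -m handwheel '[[[0,0,0],[0,0,0],0],[[0,0,0],[0,0,0.0],0.2],[[0,0,0],[0,0,0],0.3],[[0,0,0],[0,0,0],0.5],[[0,0,0],[0,0,0],0.8]]'
python3 -m handwheel '[[[0,0,0],[0,0,0],1],[[0,0,0],[0,0,0],1],[[0,0,0],[0,0,0],1],[[0,0,0],[0,0,0],1],[[0,0,0],[0,0,0],1]]'
```

```text
clock: 5.18
eef_pos: [565.4, -263.3, 0.9]
tool_rot: [-3.141, -0.001, 0.182]
force: [0.6, -0.5, 0.0]
width: 85.5
gripper_force: 0.0
clock: 5.6
eef_pos: [566.3, -264.1, 4.6]
tool_rot: [3.14, -0.003, 0.179]
force: [-0.8, 1.4, 5.5]
width: 57.8
gripper_force: 63.6
clock: 6.02
eef_pos: [566.3, -264.1, 4.6]
tool_rot: [3.14, -0.003, 0.179]
force: [-0.4, 1.1, 4.9]
width: 57.9
gripper_force: 63.6
```

```bash
python3 -m handwheel '[[[0,0,0],[0,0,-0.01],1],[[0,0,0],[0,0,-0.03],1],[[0,0,0],[0,0,-0.04],1],[[0,0,0],[0,0,-0.04],1],[[0,0,0],[0,0,0],1]]'
python3 -m handwheel '[[[0,0,0],[0,0,0],1],[[0,0,0],[0,0,0],1]]'
python3 - <<'E'
from h import *
s,d=wrist(); cv2.imwrite("pics/w3.png",d["pixels"][:,:,::-1]); print(s["eef_pos"],s["tool_rot"])
E
```

```text
clock: 6.43
eef_pos: [568.6, -267.7, 131.2]
tool_rot: [3.131, -0.01, 0.178]
force: [0.0, -1.5, -1.7]
width: 58.3
gripper_force: 65.1
clock: 6.6
eef_pos: [565.2, -262.8, 122.4]
tool_rot: [-3.141, -0.001, 0.179]
force: [-0.8, 0.3, -2.8]
width: 57.8
gripper_force: 65.1
[ 565.24304446 -262.81855831  122.44716009] [-3.14112532e+00 -1.33582859e-03  1.78542388e-01]
```

View pics/w3.png

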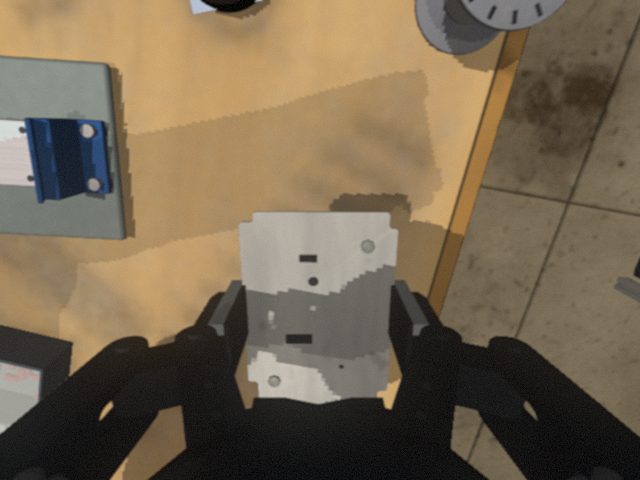

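The module is held square: its edges converge symmetrically about column 319 and the far edge is level at row 212. Next I'll check its height and offset in the grip.

```bash
cat >> h.py <<'E'
def toolray(d,uv,z): return ray(d,uv,z,np.array(d["T_tool_cam"]))
E
python3 - <<'E'
from h import *
s,d=wrist()
for z in (-9,-13.4,-18):
    q=toolray(d,[[240,228],[398,228],[319,212],[249,395],[390,395]],z); print(z,q[:,:2].round(1).tolist(), "width",(q[1,1]-q[0,1]).round(1),(q[4,1]-q[3,1]).round(1))
yaw=s["tool_rot"][2]; t=np.array([580.1,-33.4])-s["eef_pos"][:2]
print(s["eef_pos"],t)
E
```

```text
-9 [[34.4, -30.0], [34.4, 31.9], [40.9, 0.9], [-45.1, -30.9], [-45.1, 33.4]] width 61.9 64.3
-13.4 [[35.7, -29.0], [35.7, 30.9], [42.0, 0.9], [-41.1, -29.9], [-41.1, 32.3]] width 59.8 62.2
-18 [[37.1, -27.9], [37.1, 29.8], [43.1, 0.9], [-37.0, -28.8], [-37.0, 31.2]] width 57.7 60.0
[ 564.69396763 -262.45495921  121.33471211] [ 15.40603237 229.05495921]
```

```bash
python3 -m handwheel '[[[0,0,0],[0.0092,-0.0375,0],1],[[0,0,0],[0.0092,-0.0375,0],1],[[0,0,0],[0.0092,-0.0375,0],1],[[0,0,0],[0.0092,-0.0375,0],1],[[0,0,0],[0.0092,-0.0375,0],1]]'
python3 -m handwheel '[[[0,0,0],[0.0092,-0.0375,0],1],[[0,0,-7.1],[0,0,0],1],[[0,0,-7.1],[0,0,0],1],[[0,0,-7.1],[0,0,0],1],[[0,0,-7.1],[0,0,0],1]]'
python3 -m handwheel '[[[0,0,-7.1],[0,0,0],1],[[0,0,-7.1],[0,0,0],1],[[0,0,-7.1],[0,0,0],1],[[0,0,-7.1],[0,0,0],1],[[0,0,-7.1],[0,0,0],1]]'
python3 -m handwheel '[[[0,0,-7.1],[0,0,0],1],[[0,0,-7.1],[0,0,0],1],[[0,0,-7.1],[0,0,0],1],[[0,0,-1.2],[0,0,0],1],[[0,0,0],[0,0,0],1]]'
python3 -m handwheel '[[[0,0,0],[0,0,0],1],[[0,0,0],[0,0,0],1]]'
python3 - <<'E'
from h import *
s,d=wrist(); cv2.imwrite("pics/w4.png",d["pixels"][:,:,::-1]); print(s["eef_pos"],np.degrees(s["tool_rot"]),s["force"])
E
```

```text
clock: 7.12
eef_pos: [576.1, -68.8, 120.3]
tool_rot: [-3.141, 0.003, 0.177]
force: [0.4, 0.4, -1.2]
width: 57.9
gripper_force: 65.1
clock: 7.53
eef_pos: [578.6, -31.6, 120.2]
tool_rot: [-3.14, 0.002, 0.681]
force: [0.3, 0.3, -0.9]
width: 58.0
gripper_force: 65.2
clock: 7.95
eef_pos: [578.6, -32.1, 120.3]
tool_rot: [-3.139, 0.001, 1.299]
force: [0.8, -0.3, -1.5]
width: 57.8
gripper_force: 65.2
clock: 8.37
eef_pos: [578.9, -32.3, 120.8]
tool_rot: [-3.14, -0.001, 1.683]
force: [-0.8, 0.0, -1.6]
width: 57.8
gripper_force: 65.2
clock: 8.53
eef_pos: [579.2, -32.3, 121.1]
tool_rot: [-3.141, 0.0, 1.684]
force: [0.4, -0.6, -2.1]
width: 57.8
gripper_force: 65.2
[579.2222867  -32.26818405 121.14986915] [-1.79942731e+02  1.01549771e-02  9.64680375e+01] [ 0.41899493 -0.59166924 -2.14274548]
```

View pics/w4.png

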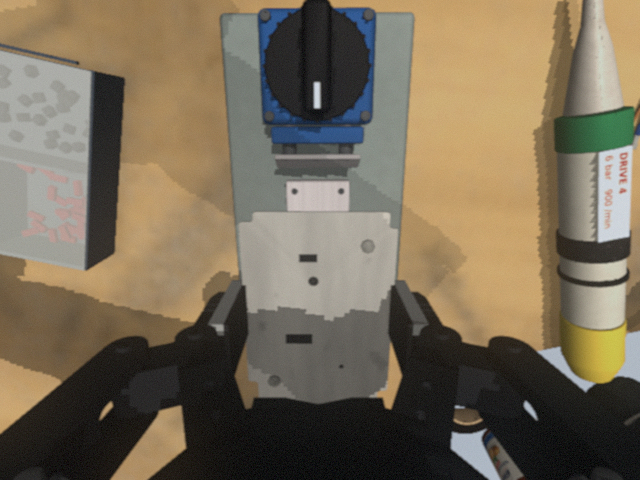

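The module hangs over the bed at the right angle; the jaw plate is at (316,160), the bed's knob-side edge at row 181, and the knob's skirt is centred at about (317,63).

```bash
python3 - <<'E'
from h import *
s,d=wrist(); zt=s["eef_pos"][2]
H,S,V=cv2.split(cv2.cvtColor(d["pixels"],cv2.COLOR_RGB2HSV))
k=big((V<60).astype(np.uint8)*255,(262,2,374,120)); (c,r)=cv2.minEnclosingCircle(k); print("knob px",c,r)
for n,uv,z in [("skirt lo",[317,119],53),("bedcorners",[287.5,181.5],22),("",[349.5,181.5],22),("jaw top near edge",[316,157],54),("jawface z44",[316,166],44),("base L",[240,250],12),("base R",[400,230],12),("base top L",[222,14],12),("base top R",[413,14],12),("skirt L",[265,63],53),("skirt R",[370,63],53)]:
    print(n,toolray(d,uv,zt-z)[0].round(1))
E
```

```text
knob px (316.0, 59.71848678588867) 60.91231155395508
skirt lo [74.3  0.5 68.2]
bedcorners [ 33.8 -19.7  99.2]
 [33.8 22.6 99.2]
jaw top near edge [53.2 -0.1 67.2]
jawface z44 [46.9 -0.1 77.2]
base L [-19.6 -57.6 109.2]
base R [ -3.9  61.8 109.2]
base top L [137.4 -59.  109.2]
base top R [137.4  60.6 109.2]
skirt L [103.4 -27.7  68.2]
skirt R [103.4  29.3  68.2]
```

```bash
python3 -m handwheel '[[[0,0,-0.3],[0.0005,0,0.025],1],[[0,0,0],[0,0,0.025],1],[[0,0,0],[0,0,0.015],1],[[0,0,0],[0,0,0.012],1],[[0,0,0],[0,0,0],1]]'
python3 -m handwheel '[[[0,0,0],[0,0,0.004],1],[[0,0,0],[0,0,0.004],1],[[0,0,0],[0,0,0.004],1],[[0,0,0],[0,0,0.003],1],[[0,0,0],[0,0,0],1]]'
```

```text
clock: 9.05
eef_pos: [577.9, -31.4, 42.3]
tool_rot: [-3.138, -0.001, 1.691]
force: [-0.1, 0.5, -2.0]
width: 58.3
gripper_force: 65.2
clock: 9.47
eef_pos: [579.4, -31.6, 29.5]
tool_rot: [-3.141, -0.0, 1.691]
force: [-0.0, -0.1, -2.0]
width: 57.7
gripper_force: 65.2
```

```bash
python3 -m handwheel '[[[0,0,0],[0,0,0.001],1],[[0,0,0],[0,0,0.001],1],[[0,0,0],[0,0,0],1]]';python3 -m handwheel '[[[0,0,0],[0,0,0.001],1],[[0,0,0],[0,0,0],1]]'
```

```text
clock: 9.72
eef_pos: [579.5, -31.7, 27.7]
tool_rot: [3.141, -0.0, 1.691]
force: [-0.2, -0.2, -1.2]
width: 58.0
gripper_force: 65.2
clock: 9.88
eef_pos: [579.6, -31.7, 26.7]
tool_rot: [3.141, 0.0, 1.691]
force: [0.2, 0.1, -1.1]
width: 57.7
gripper_force: 65.2
```

```bash
python3 -m handwheel '[[[0,0,0],[0,0,0.0005],1],[[0,0,0],[0,0,0],1]]';python3 -m handwheel '[[[0,0,0],[0,0,0],0.1],[[0,0,0],[0,0,0],0],[[0,0,0],[0,0,0],0],[[0,0,0],[0,0,0],0],[[0,0,0],[0,0,0],0]]'
python3 -m handwheel '[[[0,0,0],[0,0,-0.01],0],[[0,0,0],[0,0,-0.03],0],[[0,0,0],[0,0,-0.0417],0],[[0,0,0],[0,0,-0.0417],0],[[0,0,0],[0,0,0],0]]'
python3 -m handwheel '[[[0,0,0],[0,0,-0.02],0],[[0,0,0],[0,0,0],0],[[0,0,0],[0,0,0],0]]'
python3 - <<'E'
from h import *
s,d=wrist(); cv2.imwrite("pics/w5.png",d["pixels"][:,:,::-1]); print(s["eef_pos"],np.degrees(s["tool_rot"]),s["force"],s["torque"])
E
```

```text
clock: 10.05
eef_pos: [579.7, -31.7, 26.6]
tool_rot: [3.141, -0.0, 1.691]
force: [-1.3, 0.2, 2.9]
width: 58.2
gripper_force: 65.6
clock: 10.47
eef_pos: [579.5, -31.7, 26.1]
tool_rot: [-3.142, 0.0, 1.691]
force: [0.3, 0.1, 0.5]
width: 85.3
gripper_force: 0.0
clock: 10.88
eef_pos: [584.2, -33.4, 157.5]
tool_rot: [3.129, 0.003, 1.69]
force: [1.7, -0.5, -0.0]
width: 85.4
gripper_force: 0.0
clock: 11.13
eef_pos: [580.1, -31.7, 170.7]
tool_rot: [3.139, 0.0, 1.691]
force: [0.2, 0.2, -0.3]
width: 85.3
gripper_force: 0.0
[580.13865936 -31.73705223 170.702537  ] [1.79851745e+02 1.14293237e-02 9.69009716e+01] [ 0.24228335  0.23557143 -0.31658566] [0.01659364 0.00733151 0.01277959]
```

View pics/w5.png

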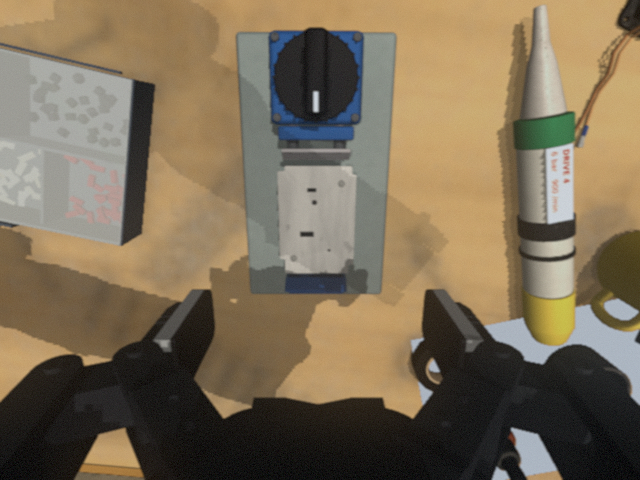

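The module sits between jaw (row 155) and stop (row 283), columns 278–356, and looks square with the base. The knob's skirt is centred at about (317,76).

```bash
cat > pos.py <<'E'
from h import *
def meas():
    s,d=wrist(); H,S,V=cv2.split(cv2.cvtColor(d["pixels"],cv2.COLOR_RGB2HSV)); zt=s["eef_pos"][2]; f=d["pose"]
    o=ray(d,[0,0],0)
    base=((S<75)|((H>95)&(H<130)&(S>80))|(V<60)).astype(np.uint8)*255
    bc=big(base,(225,20,405,299))
    print("base",rect(d,bc,12))
    mod=((S<40)&(V>130)).astype(np.uint8)*255
    print("module z40",rect(d,big(mod,(270,163,365,278)),40))
    hs=(((H>95)&(H<130)&(S>100))|(V<60)).astype(np.uint8)*255
    print("housing+",rect(d,big(hs,(262,20,370,127)),45))
    k=big((V<55).astype(np.uint8)*255,(272,20,363,122)); u=k[:,0,:]
    w=u[(u[:,1]>62)]; 
    (cx,cy),r=cv2.minEnclosingCircle(ray(d,w,53)[:,:2].astype(np.float32)); print("skirt",cx,cy,r)
    return s,d
if __name__=="__main__": meas()
E
python3 pos.py
```

```text
base [575.9  -2.8 221.9 123.1 -83.2]
module z40 [580.1 -32.4  96.5  70.3  89.2]
housing+ [567.8  69.1  63.7  62.6   6.9]
skirt 567.7457275390625 68.77595520019531 28.638269424438477
```

```bash
python3 - <<'E'
from h import *
s,d=wrist(); print(ray(d,[[279,168],[356,168],[285,272],[352,274]],40)[:,:2].round(1).tolist())
E
python3 -m handwheel '[[[0,0,0],[0.034,0,-0.005],0.3],[[0,0,0],[0.034,0,0],0.5],[[0,0,0],[0.0337,0,0],0.5],[[0,0,0],[0,0,0.03],0.5],[[0,0,0],[0,0,0.03],0.5]]'
python3 -m handwheel '[[[0,0,0],[0,0,0],0.5],[[0,0,0],[0,0,0],0.5],[[0,0,0],[0,0,0],0.5]]'
python3 - <<'E'
from h import *
s,d=wrist(); cv2.imwrite("pics/w6.png",d["pixels"][:,:,::-1]); print(s["eef_pos"],np.degrees(s["tool_rot"]),s["force"],s["torque"])
print(proj(d,[567.8,69.2,53]),proj(d,[567.8,69.2,79]))
E
```

```text
[[545.9, 4.1], [603.9, 11.1], [558.4, -80.5], [613.7, -75.6]]
clock: 11.7
eef_pos: [567.8, 73.2, 113.8]
tool_rot: [3.139, -0.001, 1.697]
force: [0.8, -0.3, -0.3]
width: 42.9
gripper_force: 0.0
clock: 11.95
eef_pos: [567.8, 68.1, 115.1]
tool_rot: [3.141, 0.001, 1.69]
force: [0.5, -0.0, 0.5]
width: 42.6
gripper_force: 0.0
[567.78078914  68.13062506 115.05640452] [1.79979620e+02 4.86760025e-02 9.68040625e+01] [ 0.53657297 -0.01900899  0.53130533] [-0.05420894 -0.04459309 -0.00354187]
[[316.37680501 244.69662601]] [[316.18971384 260.70607713]]
```

View pics/w6.png

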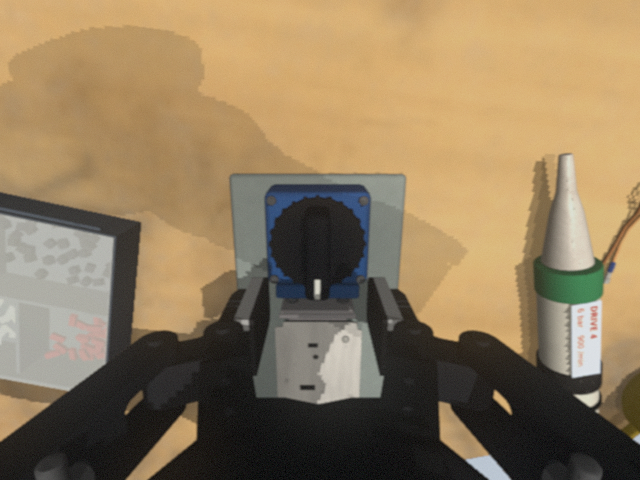

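The knob's skirt is centred at about (318,244) against a predicted (316,245). I'll shift about 1 mm, descend to the bar and close.

```bash
python3 -m handwheel '[[[0,0,0],[0.0015,0.0007,0.02],0.5],[[0,0,0],[0,0,0.02],0.5],[[0,0,0],[0,0,0.01],0.5],[[0,0,0],[0,0,0.008],0.5],[[0,0,0],[0,0,0],0.5]]'
python3 -m handwheel '[[[0,0,0],[0,0,0],0.65],[[0,0,0],[0,0,0],0.75],[[0,0,0],[0,0,0],0.85],[[0,0,0],[0,0,0],1],[[0,0,0],[0,0,0],1]]'
python3 -m handwheel '[[[0,0,0],[0,0,0],1],[[0,0,0],[0,0,0],1],[[0,0,0],[0,0,0],1]]'
python3 -c "
from h import *
s=ctrl.read_state();print(s['force'],s['torque'])"
```

```text
clock: 12.42
eef_pos: [567.5, 70.5, 56.0]
tool_rot: [-3.141, -0.0, 1.69]
force: [-0.9, -0.1, 0.9]
width: 42.5
gripper_force: 0.0
clock: 12.83
eef_pos: [568.3, 70.7, 57.6]
tool_rot: [3.14, -0.0, 1.69]
force: [-1.3, -0.6, 7.3]
width: 12.8
gripper_force: 60.5
clock: 13.08
eef_pos: [568.3, 70.7, 57.6]
tool_rot: [3.14, -0.0, 1.69]
force: [-1.7, -0.4, 7.5]
width: 13.0
gripper_force: 60.5
[-1.73883504 -0.3764803   7.52394442] [-0.02295183  0.36085299 -0.1848123 ]
```

```bash
python3 -m handwheel '[[[0,0,0],[0,0,0.001],1],[[0,0,0],[0,0,0],1],[[0,0,0],[0,0,0],1]]'
python3 -c "
from h import *
s=ctrl.read_state();print(s['force'],s['torque'],s['tool_rot'])"
```

```text
clock: 13.33
eef_pos: [568.3, 70.7, 57.5]
tool_rot: [3.14, -0.001, 1.69]
force: [-3.3, -0.1, 14.0]
width: 12.7
gripper_force: 61.8
[-3.26950215 -0.08040079 13.97915084] [ 0.00754911  0.80695254 -0.13572178] [ 3.13986226e+00 -9.25431613e-04  1.69026454e+00]
```

```bash
cat > st.py <<'E'
from h import *
s=ctrl.read_state();print("F",s['force'].round(1),"T",s['torque'].round(3),"yaw",np.degrees(s['tool_rot'][2]).round(2),s["eef_pos"].round(1))
E
python3 -m handwheel '[[[0,0,0],[0,-0.0004,0.0002],1],[[0,0,0],[0,0,0],1],[[0,0,0],[0,0,0],1]]' >/dev/null;python3 st.py
python3 -m handwheel '[[[0,0,2],[0,0,0],1],[[0,0,2],[0,0,0],1]]' >/dev/null;python3 st.py
python3 -m handwheel '[[[0,0,2],[0,0,0],1],[[0,0,0],[0,0,0],1]]' >/dev/null;python3 st.py
```

```text
F [-3.3 -1.  13.7] T [-0.063  0.798 -0.253] yaw 96.84 [568.3  70.7  57.5]
F [-3.1 -0.5 14. ] T [-0.065  0.736  0.13 ] yaw 92.83 [568.4  70.7  57.5]
F [-3.5  1.2 15. ] T [-0.046  0.806 -0.047] yaw 90.82 [568.4  70.7  57.5]
```

```bash
for i in 1 2 3 4 5 6; do python3 -m handwheel '[[[0,0,2],[0,0,0],1],[[0,0,2],[0,0,0],1]]' >/dev/null;python3 st.py; done
```

```text
F [-3.4 -0.  13.8] T [-0.081  0.694  0.106] yaw 86.83 [568.4  70.7  57.5]
F [-2.   0.2 14.9] T [0.033 0.711 0.119] yaw 82.83 [568.5  70.7  57.5]
F [-3.  -0.3 13.7] T [-0.063  0.692  0.144] yaw 78.83 [568.5  70.7  57.5]
F [-2.6 -1.  14.6] T [-0.024  0.683  0.106] yaw 74.83 [568.5  70.7  57.5]
F [-2.4 -0.3 13.3] T [-0.064  0.605  0.175] yaw 70.83 [568.6  70.7  57.5]
F [-2.5  0.8 14.4] T [-0.055  0.627  0.144] yaw 66.83 [568.7  70.7  57.5]
```

```bash
for i in 1 2 3 4 5 6; do python3 -m handwheel '[[[0,0,1],[0,0,0],1],[[0,0,1],[0,0,0],1]]' >/dev/null;python3 st.py; done
```

```text
F [-2.7  0.6 14.1] T [-0.008  0.617  0.082] yaw 64.88 [568.7  70.7  57.5]
F [-2.9 -0.4 13.9] T [-0.054  0.606  0.144] yaw 62.88 [568.7  70.6  57.5]
F [-1.9  0.1 14. ] T [-0.015  0.543  0.12 ] yaw 60.88 [568.7  70.6  57.5]
F [-2.6 -0.1 14.5] T [-0.057  0.562  0.144] yaw 58.88 [568.7  70.6  57.5]
F [-2.6 -0.1 14.2] T [0.028 0.529 0.14 ] yaw 56.88 [568.8  70.6  57.5]
F [-2.5  0.  13.7] T [-0.024  0.579  0.118] yaw 54.88 [568.8  70.6  57.5]
```

```bash
for i in 1 2 3 4; do python3 -m handwheel '[[[0,0,1],[0,0,0],1],[[0,0,1],[0,0,0],1]]' >/dev/null;python3 st.py; done
```

```text
F [-2.4 -0.8 14.8] T [-0.074  0.531  0.112] yaw 52.88 [568.8  70.6  57.5]
F [-1.8 -0.7 14.4] T [-0.056  0.55   0.119] yaw 50.88 [568.8  70.6  57.5]
F [-1.9  0.3 13.4] T [-0.06   0.557  0.172] yaw 48.88 [568.9  70.5  57.5]
F [-1.5  0.1 13.4] T [-0.061  0.516  0.14 ] yaw 46.88 [568.9  70.5  57.5]
```

```bash
for i in 1 2 3; do python3 -m handwheel '[[[0,0,1],[0,0,0],1]]' >/dev/null;python3 st.py; done
```

```text
F [-1.6 -1.  13.6] T [-0.021  0.575  0.074] yaw 45.88 [568.9  70.5  57.5]
F [-2.7  0.3 13.5] T [-0.108  0.455  0.103] yaw 44.88 [568.9  70.5  57.5]
F [-2.7 -0.6 13.7] T [-0.043  0.448  0.167] yaw 43.88 [568.9  70.5  57.5]
```

```bash
for i in 1 2 3 4 5 6; do python3 -m handwheel '[[[0,0,1],[0,0,0],1]]' >/dev/null;python3 st.py; done
```

```text
F [-2.   0.4 13.6] T [-0.052  0.538  0.173] yaw 42.89 [568.9  70.5  57.5]
F [-2.5  0.1 12.9] T [-0.079  0.464  0.17 ] yaw 41.89 [568.9  70.5  57.5]
F [-1.9  0.6 12.9] T [-0.06   0.486  0.175] yaw 40.88 [568.9  70.4  57.5]
F [-1.8  0.4 13. ] T [-0.09   0.453  0.197] yaw 39.89 [568.9  70.5  57.5]
F [-1.5  0.4 14. ] T [-0.085  0.544  0.19 ] yaw 38.89 [569.   70.4  57.5]
F [-0.9  0.  13.3] T [-0.083  0.411  0.161] yaw 37.89 [568.9  70.4  57.5]
```

```bash
python3 -m handwheel '[[[0,0,0.5],[0,0,0.0002],1]]' >/dev/null;python3 st.py; for i in 1 2 3 4 5; do python3 -m handwheel '[[[0,0,0.5],[0,0,0],1]]' >/dev/null;python3 st.py; done
```

```text
F [-3.7 -0.3 17.4] T [-0.048  0.668  0.238] yaw 37.4 [569.   70.4  57.5]
F [-2.6 -0.1 15.5] T [-0.086  0.48   0.238] yaw 36.92 [568.9  70.4  57.5]
F [-2.1 -0.2 14.3] T [-0.003  0.543  0.203] yaw 36.42 [569.   70.4  57.5]
F [-1.7 -0.2 14.7] T [-0.096  0.593  0.247] yaw 35.92 [568.9  70.4  57.5]
F [-1.6 -0.  14.7] T [-0.055  0.552  0.221] yaw 35.42 [569.   70.4  57.5]
F [-2.5  0.2 15.2] T [-0.066  0.553  0.211] yaw 34.92 [569.   70.4  57.5]
```

```bash
for i in 1 2 3 ; do python3 -m handwheel '[[[0,0,0.5],[0,0,0],1]]' >/dev/null;python3 st.py; done;  for i in 1 2 3 4 5; do python3 -m handwheel '[[[0,0,0],[0,0,0],1]]' >/dev/null;python3 st.py; done
```

```text
F [-1.6 -0.2 14.2] T [-0.067  0.543  0.268] yaw 34.42 [569.   70.4  57.5]
F [-2.   0.6 15.5] T [-0.005  0.581  0.173] yaw 33.92 [569.   70.4  57.5]
F [-1.7 -0.  14.1] T [-0.111  0.546  0.286] yaw 33.42 [569.   70.4  57.5]
F [-2.8 -0.8 16.1] T [-0.049  0.612  0.16 ] yaw 33.42 [569.   70.4  57.5]
F [-1.3 -0.  15.1] T [-0.095  0.574  0.134] yaw 33.43 [569.   70.4  57.5]
F [-1.7  0.  14.8] T [-0.049  0.539  0.138] yaw 33.43 [569.   70.4  57.5]
F [-1.4  0.4 14.1] T [-0.046  0.561  0.145] yaw 33.43 [569.   70.4  57.5]
F [-1.3 -0.4 14. ] T [-0.083  0.572  0.134] yaw 33.42 [569.   70.3  57.5]
```

```bash
python3 -m handwheel '[[[0,0,0],[0,0,0],0.8],[[0,0,0],[0,0,0],0.6],[[0,0,0],[0,0,0],0.5],[[0,0,0],[0,0,0],0.5]]'; python3 st.py
python3 -m handwheel '[[[0,0,0],[0,0,-0.015],0.5],[[0,0,0],[0,0,-0.03],0.5],[[0,0,0],[0,0,-0.04],0.5],[[0,0,0],[-0.03,0,-0.02],0.5],[[0,0,0],[-0.03,0,-0.01],0.5]]'
python3 -m handwheel '[[[0,0,-7],[-0.03,0,0],0.5],[[0,0,-7],[-0.02,0,0],0.5],[[0,0,-7],[0,0,0],0.5],[[0,0,-7],[0,0,0],0.5],[[0,0,-7],[0,0,0],0.5]]'
python3 -m handwheel '[[[0,0,-7],[0,0,0],0.5],[[0,0,-7],[0,0,0],0.5],[[0,0,0],[0,0,0],0.5],[[0,0,0],[0,0,0],0.5]]'
python3 - <<'E'
from h import *
s,d=wrist(); cv2.imwrite("pics/w7.png",d["pixels"][:,:,::-1]); print(s["eef_pos"],np.degrees(s["tool_rot"]),s["force"],s["torque"])
d=ctrl.get_image("top"); H,S,V=cv2.split(cv2.cvtColor(d["pixels"],cv2.COLOR_RGB2HSV))
b=((S<70)|((H>95)&(H<130)&(S>80))|(V<70)).astype(np.uint8)*255
print("base top",rect(d,big(b,(235,205,365,285)),12))
E
```

```text
clock: 18.83
eef_pos: [567.3, 71.0, 54.9]
tool_rot: [-3.141, 0.0, 0.583]
force: [0.1, 0.3, -0.4]
width: 42.5
gripper_force: 0.0
F [ 0.1  0.3 -0.4] T [ 0.021 -0.018  0.026] yaw 33.41 [567.3  71.   54.9]
clock: 19.25
eef_pos: [519.2, 37.5, 172.5]
tool_rot: [3.138, -0.004, 0.586]
force: [-0.6, -0.9, 0.0]
width: 42.5
gripper_force: 0.0
clock: 19.67
eef_pos: [476.7, 8.2, 170.2]
tool_rot: [-3.142, -0.0, 1.199]
force: [-0.5, -0.0, -0.0]
width: 42.8
gripper_force: 0.0
clock: 20.0
eef_pos: [477.0, 8.2, 170.1]
tool_rot: [-3.141, -0.0, 1.434]
force: [-0.4, -0.7, -0.1]
width: 42.5
gripper_force: 0.0
[476.95667486   8.22668119 170.07331893] [-1.79993782e+02 -2.47967877e-02  8.21906515e+01] [-0.37073287 -0.6793983  -0.12751039] [ 0.01117791 -0.02990371  0.02698782]
base top [556.6  24.2 280.3 159.  -83.6]
```

View pics/w7.png

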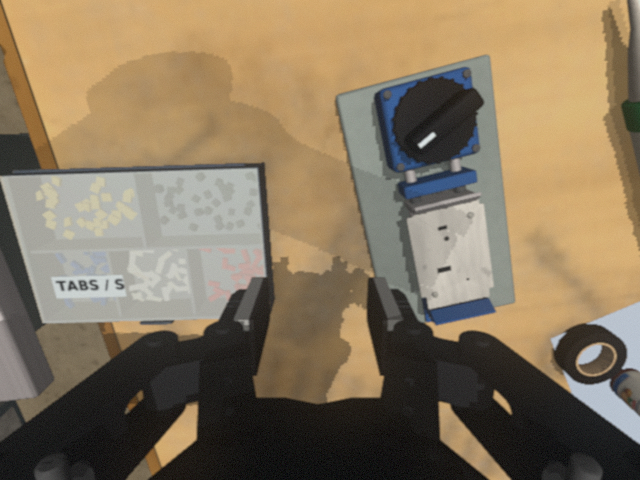

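The picture shows the module between jaw and stop with no gaps, the knob turned (its bar runs from (415,145) to (482,97)), and the fingers clear. I'll check the stand's corners against their start pose.

```bash
python3 - <<'E'
from h import *
s,d=wrist(); o=np.array([580,-32.4]); a=np.radians(96.7); e=np.array([np.cos(a),np.sin(a)]); n=np.array([-e[1],e[0]])
for nm,uv,z in [("base knob-end +y corner",[338,96],12),("base knob-end -y",[490,56],12),("stop end -y",[514,302],12),("bar a",[415,145],79),("bar b",[482,97],79),("mod",[408,213],40),("mod",[485,200],40),("mod",[494,300],40)]:
    p=ray(d,uv,z)[0,:2]-o; print(nm,round(p@e,1),round(p@n,1))
E
```

```text
base knob-end +y corner 137.8 58.0
base knob-end -y 136.7 -62.1
stop end -y -80.5 -59.7
bar a 93.5 21.7
bar b 111.7 -23.4
mod 38.2 26.7
mod 33.5 -33.5
mod -55.4 -30.5
```

```bash
python3 -c "
from cell import ctrl
print(ctrl.finish_job())"
```

```text
the job is handed in; nothing more can be done
None
```

The job is handed in, with no verdict returned: the module lies flat on the bed, clamped against the stop at an estimated 11 N (from knob torque and angle), and the stand measures within about 3 mm and 1° of its start pose, with the gripper clear of everything.

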